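# Fit the tap to the little keg and lock it

### The arm

A 7-joint arm with a two-finger parallel gripper is mounted at the origin on the work surface. World frame = base frame: x ahead of the robot, y to its left, z up, the work surface at z = 0. Lengths are in m, angles in rad, forces in N, time in s.
With the tool pointing down it reaches from about 0.35 to 0.9 m from the base axis. Payload 8.1 kg.
Tool frame: the origin (TCP) lies between the finger pads; the fingertips stand ahead of it and the grasp point (between the pads) is the TCP (arm.nose_length is the z of the fingertips in the tool frame, in m); z points along the fingers, y is the line along which they close (so a half turn about z gives the same grasp; the last joint's range is limited). The gripper opens to 92 mm and grips with 3 to 60 N. Pads are 19 mm wide; open, the fingers measure 130 mm over their backs; the gripper's body (75 mm by 190 mm) begins 47 mm behind the grasp point.
Start: joints at [1.09, 0.434, 0.025, 1.573, -0.012, 1.134, -0.075], TCP at [0.231, -0.581, 0.246] pointing down, gripper open.
Joint ranges: [-2.62, 2.62], [-0.44, 2.09], [-1.27, 1.32], [0.08, 2.57], [-1.32, 4.46], [0.12, 2], [-2.74, 2.74]. Speed limits (rad/s): [2.22, 2.22, 3.01, 3.01, 3.14, 3.14, 3.14].

### API

Orientations are given as a rotation vector (axis times angle).
In Python, from cell import sensors, optics, arm gives the robot as it stands.
- The arm moves only by the tool arm_command, never from a script. Its argument "deltas" is one flat list of numbers, 7 for each row, row after row: the turn, a rotation vector about the world's x, y, z as a fraction of full scale, then the shift along the world's x, y, z as a fraction of full scale, then the finger opening in mm, from 0 to 91.8. In form: [wx, wy, wz, dx, dy, dz, fingers, wx, wy, wz, dx, dy, dz, fingers, ...]. A call has 1 to 20 rows; each row is the pose to reach, as a shift and turn from the pose commanded when the call began; what a row does not reach only later rows make up. Full scale, the value 1, is 1 m for a shift and 90 degrees for a turn. A row lasts 1/10 s, in which the tool goes at most 50 mm and 8.59 degrees, less where a joint would pass 70% of its speed; a pose out of reach is approached as far as the arm can. A call with a number of a shift or a turn outside -1 to 1 is refused whole. A call with a gripper value outside its range is refused whole. The fingers move at their own pace and stop on an object; "force" is the grip in N (left out, the last holds). Time passes only in rows, so rows that repeat a pose let the fingers close. It gives the time, the measured TCP pose, the force, the opening and the grip force at its end, in the units of the state.
- sensors.observe(): the state, without advancing time (a new reading comes with each control period).
- optics.get_image(name): name is "scene" or "top"; returns the picture (480x640x3 uint8, blue, green, red); there is no depth.
- optics.calibration(name): a dict with "camera_matrix" (3x3 intrinsics, pixels), "rvec" (rotation vector, rad) and "tvec" (3), from world to camera coordinates, as OpenCV has them. Camera axes: x right, y down, z forward; pixel columns grow to the right and rows downward; lengths in m; the calibration is good to about 2 mm. A picture is of the moment at which its call begins. calibration takes no time and is no camera call.
- arm.sign_off(): hands the job in; it is judged then, once.
The state is a dict: "clock": time; "joints": joint angles; "dq": joint speeds; "joint_efforts": joint torques, N m; "position": TCP position; "ee_rot": TCP orientation; "force": force on the tool from outside, world axes, zero at the start; "ft_torque": the same for the moment, N m; "width": opening from 0.0 (shut) to 1.0 (fully open); "gripper_force": force on a finger pad.
Only numpy, scipy, OpenCV 4.12 (cv2) and the standard library are available. Lean on these libraries where they do the work, as an engineer would, in place of code of your own. Each camera call takes 0.05 s, during which the arm holds its last target. There are 200 camera calls.

### The job

Fit the tap to the tilted little keg: set its spigot in the neck with the two pins in the gaps, turn it clockwise until it is fully tight against the stop, and only then press the red locking lever all the way down. Let go and leave the tap locked on; do not knock over or shove the glasses, the bottle, the bowl or the taco rack.

Things in the scene. Friction and masses are not known exactly. Their poses are not given: they have to be found in the camera images.
- keg: Steel keg, 160 mm diameter, fixed in a wooden cradle, axis 30 degrees from vertical, mouth leaning to the robot's side. Origin: on the table plumb below the centre of the neck's rim, which is 240 mm up. x, level: away from the lean; z up. Cradle base from 50 mm behind the origin (-x) to 200 mm, 190 mm wide.
- neck: The keg's neck, an 84 mm collar, bore 48 mm. Origin: centre of its flat top rim. z: outwards along its axis. x: along the two bayonet gaps, at +x and -x (yellow marks on the rim), each 18 mm wide and reaching 32 mm from the axis; -x points towards the robot and to its right. Push straight in until the spigot meets a rubber seal 30 mm below the rim; either pin may go in either gap.
- stop_mark (a point): One of two red marks on the rim, 37 mm from the neck's axis, 70 degrees clockwise (seen from outside) of the gaps; the other is opposite. The pins meet the stops just before them, at about 67 degrees. Turning clockwise takes the pins under roofs that slope down 4 mm and cam the tap in about 2.3 mm beyond the seal's rest height; it takes up to about 1 N m and then holds by itself.
- seal (a joint): How far the sprung rubber seal in the neck is pressed in, m: 0 = at rest, 30 mm below the rim; about 0.0023 when the tap is tight. It pushes back with 4 N at the start and about 11 N when tight.
- tap_grip (a point): Centre of the tap's black grip block: 44 mm along x, 40 mm across its flat y faces (grip these), 44 mm high; 64 mm above the spigot's end. The tap (0.43 to 0.7 kg) starts upright on its spigot, turned any way. z: up along the tap. x: along the two pins, lever and spout on the +x side. A 28 mm knob on top reaches 34 mm above this point, a flange of 72 mm diameter begins 22 mm below it.
- spigot (a point): Centre of the flat end of the tap's spigot, 44 mm diameter, 36 mm long up to the flange, with a 4 mm chamfer; axes as the tap's. The two brass pins (8 mm thick, tips 30 mm from the axis) stick out along +x and -x, their axis 16 mm above this point; yellow marks on the flange stand over them. The spout reaches 69 mm out on +x, a stub 40 mm on -x, both 37 mm or more above this point.
- lever_end (a point): Centre of the end pad (16 x 22 x 10 mm) of the tap's red locking lever, 84 mm from its hinge. The hinge is parallel to the tap's y, 26 mm out on +x and 76 mm above the spigot's end (12 mm above the grip centre). Lever bar 90 mm long, 16 mm wide, 8 mm thick.
- lever (a joint): Angle of the locking lever: 0 = raised, 40 degrees (0.7 rad) above the tap's xy plane; 0.7 = fully down, parallel to the xy plane. Stays where it is left; needs about 2 N at its end.
- beer: Brown bottle, 60 mm diameter, 200 mm high, standing; origin under its centre. Leave it alone.
- tumbler: Tall glass, 74 mm diameter, 150 mm high, standing; origin under its centre. Leave it alone.
- shortglass: Low green glass, 72 mm diameter, 85 mm high, standing; origin under its centre. Leave it alone.
- salsa: Terracotta bowl, 100 mm diameter, 45 mm high; origin under its centre. Leave it alone.
- rack: Steel zigzag taco rack, 90 x 200 x 62 mm; origin under its centre. Leave it alone.
There are look-alikes about, which are no part of the job. Leave any orange or turquoise look-alike of the part that bears tap_grip alone.

How it is judged:
On the way, in this order (a step that is already met when the one before it is completed fails the run):
1. the tap's spigot is down in the neck with its pins in the gaps, not yet turned, the lever still raised (distance between spigot and neck below 0.036 m and z of tap_grip in the frame of neck below 0.038 m and angle between the z axis of tap_grip and the z axis of neck, either way round below 0.12 rad and angle between the x axis of tap_grip and the x axis of neck, either way round below 0.45 rad and value of joint lever below 0.35 rad), for 0.1 s.
2. the tap is turned clockwise to the stop and cammed tight, the lever still raised (distance between spigot and neck below 0.038 m and angle between the x axis of tap_grip and the x axis of neck, either way round above 1.03 rad and value of joint seal above 0.0015 m and z of tap_grip in the frame of neck below 0.0335 m and value of joint lever below 0.35 rad), for 0.1 s.
At the end, for the whole second after the job is handed in: The tap is let go and at rest in the neck: turned at least 59 degrees from the gaps (stop at about 67), square within 7 degrees, spigot end within 38 mm of the rim's centre, grip centre under 33.5 mm above the rim, seal pressed in 1.5 mm or more, lever at 0.6 rad or more (distance between spigot and neck below 0.038 m and angle between the x axis of tap_grip and the x axis of neck, either way round above 1.03 rad and angle between the z axis of tap_grip and the z axis of neck, either way round below 0.12 rad and value of joint seal above 0.0015 m and z of tap_grip in the frame of neck below 0.0335 m and value of joint lever above 0.6 rad and linear speed of tap below 0.02 m/s); the robot touches nothing.
It fails at once if a bystander is tipped (angle between any of beer, tumbler, shortglass, salsa, rack's own z axis and vertical above 0.4 rad).
It fails at once if a bystander is shoved more than 4 cm (distance of any of beer, tumbler, shortglass, salsa, rack from where it was at the start of the episode above 0.04 m).
It also fails if it takes over 58 s, if anything falls off the work surface, if the arm or the gripper's body presses on something with over 40 N, if the wrist force passes 120 N, or if a joint passes its speed limit or range.

## Working session

There is one attempt and no reset: what is moved stays moved. The work goes in short steps, Python scripts to look and compute and a tool call to move; the robot and the scene stay as the last step left them, time stands still between calls to the robot, and variables do not carry over. Pictures are saved under pics/ and viewed, at most 12 in all, crops included, and the job is handed in when it is done.

Besides the shell and the picture viewer there is one more tool, called after "Emit:" as name(argument=value, ...), one argument or row to a line, values as JSON. arm_command: Moves the arm, as the interface text tells. Its arguments: {"type":"object","properties":{"deltas":{"type":"array","items":{"type":"number"}},"force":{"type":"number"}},"required":["deltas"]}

```bash
mkdir -p pics
python3 - <<'E'
from cell import sensors, optics, arm
import cv2
for n in("scene","top"):
    cv2.imwrite(f"pics/{n}0.png",optics.get_image(n)); print(n,optics.calibration(n))
print(sensors.observe(), arm.nose_length)
E
```

```text
scene {'camera_matrix': array([[615.32579988,   0.        , 323.53876324],
       [  0.        , 615.32579988, 254.75995295],
       [  0.        ,   0.        ,   1.        ]]), 'rvec': array([ 1.44074945,  2.30931592, -0.74746774]), 'tvec': array([ 0.2362965 , -0.26809266,  1.72121235])}
top {'camera_matrix': array([[541.38750423,   0.        , 313.80467929],
       [  0.        , 541.38750423, 237.50444709],
       [  0.        ,   0.        ,   1.        ]]), 'rvec': array([ 2.16434138, -2.19628431,  0.07515997]), 'tvec': array([-0.00797623,  0.49588232,  1.52042712])}
{'clock': 0.1, 'joints': array([ 1.0904063 ,  0.43513768,  0.02498702,  1.57401285, -0.0116218 ,
        1.13396303, -0.0750861 ]), 'dq': array([ 0.00038099,  0.00106696, -0.00062284, -0.00064636, -0.00091542,
       -0.00044802,  0.00010376]), 'joint_efforts': array([ 1.63577992e-03, -6.69133043e+01,  9.87192057e-01, -3.15151298e+01,
       -6.06207387e-02,  3.72948137e-02,  1.01439132e-04]), 'position': array([ 0.23033847, -0.58055123,  0.24503066]), 'ee_rot': array([-3.08443148e+00, -5.89540702e-01,  5.76144651e-04]), 'force': array([0.73050488, 0.05173739, 0.33746668]), 'ft_torque': array([-0.01695702,  0.06166691,  0.00555257]), 'gripper_force': 0.0, 'width': 1.0023538404497896} 0.019
```

View pics/scene0.png

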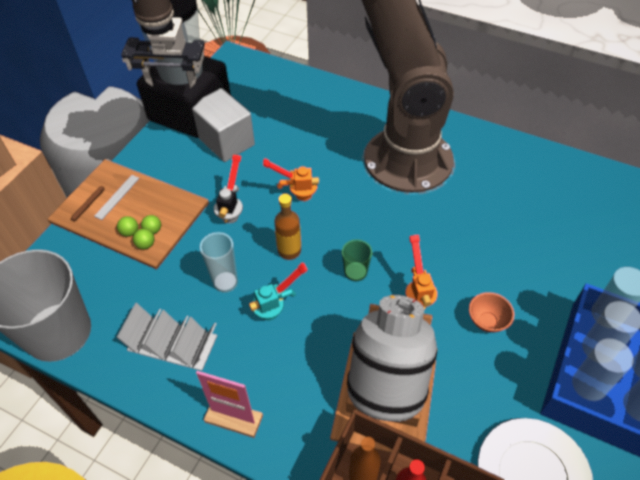

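View pics/top0.png

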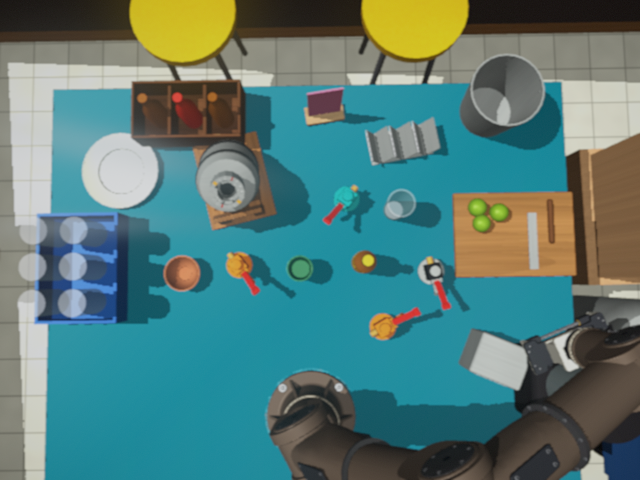

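Taps in view (top pixels): orange at (238,265) and (382,325), turquoise at (345,198), and one steel with a black grip at (432,270), which is (228,205) in the scene view. The description fits the last one. The keg is at top (228,185). One close crop of both next.

Run:
```python
import cv2,numpy as np
t=cv2.imread("pics/top0.png");s=cv2.imread("pics/scene0.png")
def c(i,x,y,w,h): return cv2.resize(i[y:y+h,x:x+w],(400,300),interpolation=cv2.INTER_CUBIC)
# 80x60 ->5x
o=np.vstack([np.hstack([c(t,395,250,80,60),c(s,190,160,80,60)]),np.hstack([c(t,190,155,80,60),c(s,360,285,80,60)])])
cv2.imwrite("pics/c1.png",o)
```

```text
(no output)
```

View pics/c1.png

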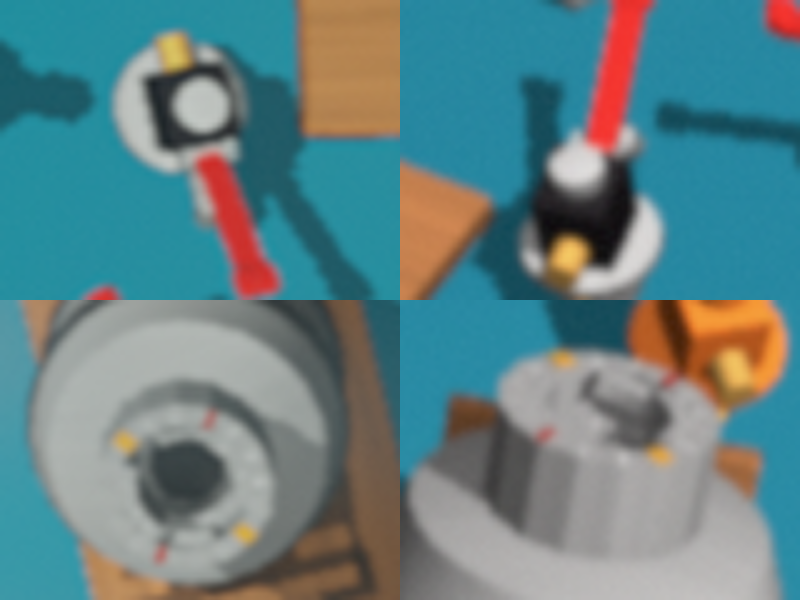

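The steel tap with the black grip is confirmed. Its knob top is at top-view (435,270), and the lever points to image lower right. The rim marks are clear in both views: yellow at (215,183) and (239,202), red at (232,179) and (222,206). Fitting both poses now.

```bash
cat > h.py <<'E'
import numpy as np,cv2
from scipy.optimize import least_squares
from scipy.spatial.transform import Rotation as R
from cell import sensors, optics, arm
C={n:optics.calibration(n) for n in("scene","top")}
def proj(n,P):
    c=C[n];return cv2.projectPoints(np.atleast_2d(np.array(P,float)),c["rvec"],c["tvec"],c["camera_matrix"],None)[0][:,0]
def neckR(lean,g):
    # lean: azimuth of horizontal direction of neck z ; g: rotation about axis
    z=np.array([.5*np.cos(lean),.5*np.sin(lean),np.cos(np.pi/6)])
    u=np.array([np.cos(lean),np.sin(lean),0]);u-=z*(u@z);u/=np.linalg.norm(u)
    v=np.cross(z,u);x=np.cos(g)*u+np.sin(g)*v
    return np.stack([x,np.cross(z,x),z],1)
E
python3 - <<'E'
from h import *
# neck: order -x yellow, +x yellow, red near -x (cw 70), red other
T=np.array([[239.2,201.8],[215,183.2],[222.2,205.8],[232,178.6]])-.4
S=np.array([[392.8,296.6],[412,316],[414.4,300.8],[389,311.8]])-.4
a=np.radians(-70)
def pts(p):
    x,y,l,g,ry,z=p;r=neckR(l,g)
    d=[np.array(q) for q in([-ry,0,0],[ry,0,0],[-.037*np.cos(a),-.037*np.sin(a),0],[.037*np.cos(a),.037*np.sin(a),0])]
    return np.array([r@q+[x,y,z] for q in d])
f=lambda p:np.r_[(proj("top",pts(p))-T).ravel(),(proj("scene",pts(p))-S).ravel(),(p[5]-.24)/.002,(p[4]-.037)*500]
best=min((least_squares(f,[.6,.2,l,g,.037,.24]) for l in(np.pi,-2.5) for g in np.arange(-3,3,1)),key=lambda s:s.cost)
print("neck",best.x,best.cost,best.fun.round(1));l,g=best.x[2:4];print(neckR(l,g))
# tap
Tp=np.array([[435.2,270.4],[446.2,305.6],[430.6-.4,271]]);Sp=np.array([[225,192.6],[235.5,158]])
def tp(p):
    x,y,w=p;c,s=np.cos(w),np.sin(w)
    return np.array([[x,y,.098],[x+.090*c,y+.090*s,.132],[x,y,.042]])
f=lambda p:np.r_[(proj("top",tp(p))-Tp).ravel(),(proj("scene",tp(p)[:2])-Sp).ravel()]
b=least_squares(f,[.4,-.2,-2.5]);print("tap",b.x,b.fun.round(1))
# bystanders
def bp(n,uv,z): 
    return least_squares(lambda q:proj(n,[[q[0],q[1],z]])[0]-uv,[.4,0]).x
for k,uv,z in(("beer",(368,260),.2),("tumbler",(401,203),.15),("short",(300,268),.085),("salsa",(182,273),.045),("orange2",(382,326),.08),("turq",(346,197),.09),("orange1",(237,264),.09)):print(k,bp("top",uv,z))
E
```

```text
neck [ 0.59414786  0.19577374 -2.88261684  3.72119451  0.03729717  0.23944982] 0.35759249459637726 [-0.4 -0.2 -0.1 -0.2 -0.2 -0.1  0.   0.3 -0.3  0.1 -0.  -0.1 -0.1 -0.1
  0.1 -0.2 -0.3  0.1]
[[ 0.56016534 -0.67276326 -0.48332638]
 [ 0.71498679  0.68731236 -0.12804533]
 [ 0.41834039 -0.27384543  0.8660254 ]]
tap [ 0.39629619 -0.33890086 -2.93895775] [-0.3  0.1 -0.4 -1.5  0.4 -0.2  0.3 -0.8  0.1 -1.3]
beer [ 0.42374993 -0.15073283]
tumbler [ 0.57271578 -0.24471294]
short [0.40845877 0.02297926]
salsa [0.40009276 0.35300207]
orange2 [ 0.24935084 -0.19580166]
turq [ 0.59969342 -0.10493019]
orange1 [0.42163302 0.19297892]
```

Every fit residual is under 1.5 px. The tap is at (0.396, -0.339), yaw -168°, and the neck is at (0.594, 0.196, 0.24). Moving above the tap.

Emit:
arm_command(
  deltas=[0,0,-0.02,0.03,0.04,0,91,0,0,-0.05,0.07,0.09,0,91,0,0,-0.08,0.11,0.15,-0.01,91,0,0,-0.11,0.14,0.2,-0.02,91,0,0,-0.111,0.165,0.242,-0.036,91,0,0,-0.111,0.165,0.242,-0.046,91,0,0,-0.111,0.165,0.242,-0.046,91,0,0,-0.111,0.165,0.242,-0.046,91],
)

```text
clock: 0.9
position: [0.3957, -0.3377, 0.1992]
ee_rot: [-3.124, -0.323, 0.002]
force: [-0.9, -1.3, -0.5]
width: 0.99
gripper_force: 0.0
```

Run:
```python
from h import *
s=sensors.observe();print(s["clock"],s["joints"].round(3),s["position"].round(4),R.from_rotvec(s["ee_rot"]).as_matrix().round(3))
t=optics.get_image("top");sc=optics.get_image("scene")
c=lambda i,x,y:cv2.resize(i[y:y+90,x:x+60],(400,600),interpolation=cv2.INTER_CUBIC)
cv2.imwrite("pics/c2.png",np.hstack([c(t,405,230),c(sc,200,130)]))
```

```text
0.9 [ 0.644  0.316 -0.051  1.883  0.02   0.945 -0.781] [ 0.3957 -0.3377  0.1992] [[ 0.979  0.205 -0.001]
 [ 0.205 -0.979  0.001]
 [-0.001 -0.001 -1.   ]]
```

View pics/c2.png

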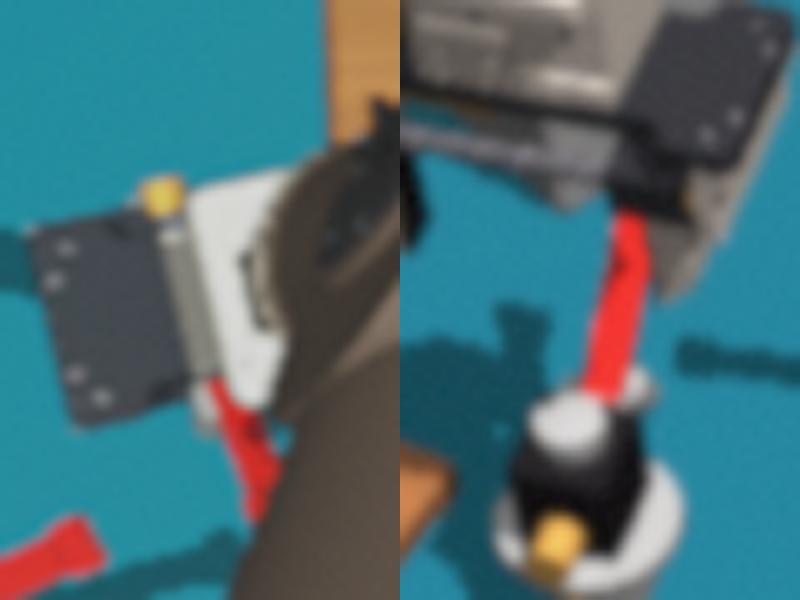

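The open gripper is straight above the tap: the top view shows its body centred around the tap's axis, with the lever clear to the lower right. Descending to grip.

Emit:
arm_command(
  deltas=[0,0,0,0,-0.001,-0.04,91,0,0,0,0,-0.001,-0.08,91,0,0,0,0,-0.001,-0.11,91,0,0,0,0,-0.001,-0.125,91,0,0,0,0,-0.001,-0.134,91,0,0,0,0,-0.001,-0.134,91,0,0,0,0,-0.001,-0.134,30,0,0,0,0,-0.001,-0.134,30,0,0,0,0,-0.001,-0.134,30,0,0,0,0,-0.001,-0.134,30,0,0,0,0,-0.001,-0.134,30,0,0,0,0,-0.001,-0.134,30,0,0,0,0,-0.001,-0.134,30,0,0,0,0,-0.001,-0.134,30],
  force=60,
)

```text
clock: 2.4
position: [0.3957, -0.3401, 0.0658]
ee_rot: [3.125, 0.319, 0.0]
force: [0.3, 0.7, 0.1]
width: 0.434
gripper_force: 59.9
```

Gripped at 40 mm with 60 N. Lifting clear, then working out the approach.

Emit:
arm_command(
  deltas=[0,0,0,0,0,0.03,30,0,0,0,0,0,0.07,30,0,0,0,0,0,0.11,30,0,0,0,0,0,0.15,30,0,0,0,0,0,0.19,30,0,0,0,0,0,0.23,30,0,0,0,0,0,0.27,30,0,0,0,0,0,0.29,30,0,0,0,0,0,0.29,30],
)

```text
clock: 3.3
position: [0.3963, -0.3404, 0.358]
ee_rot: [3.123, 0.319, 0.005]
force: [-0.1, -0.4, -5.2]
width: 0.431
gripper_force: 59.9
```

```bash
cat >> h.py <<'E'
NP=np.array([.5941,.1958,.2395]); NR=neckR(-2.88262,3.72119)
def goal(d,turn=0):  # tool pose, option A (tap x=-neck x), spigot end d above rim, turn cw (deg)
    Rt=np.stack([NR[:,0],-NR[:,1],-NR[:,2]],1)@R.from_euler('z',turn,degrees=True).as_matrix()
    return NP+NR[:,2]*(d+.066),Rt
def delta(P,Rt,P0=None,R0=None):
    s=sensors.observe();P0=s["position"] if P0 is None else P0
    R0=R.from_rotvec(s["ee_rot"]).as_matrix() if R0 is None else R0
    return (R.from_matrix(Rt@R0.T).as_rotvec()/(np.pi/2)).round(4),(P-P0).round(4)
E
python3 - <<'E'
from h import *
s=sensors.observe();print(s["joints"].round(3),s["position"],s["force"],s["width"])
print(delta(*goal(.045)))
E
```

```text
[ 0.642  0.191 -0.042  1.64   0.008  1.307 -0.769] [ 0.39625237 -0.34041304  0.35802895] [-0.08019956 -0.37643707 -5.21860616] 0.43093585246121335
(array([-0.0191, -0.3357,  0.3953]), array([ 0.1442,  0.522 , -0.0224]))
```

Emit:
arm_command(
  deltas=[0,0,0,0.005,0.02,0,30,0,0,0,0.015,0.055,0,30,0,0,0.02,0.03,0.1,0,30,-0.001,-0.02,0.05,0.04,0.145,0,30,-0.003,-0.05,0.1,0.05,0.19,0,30,-0.005,-0.1,0.15,0.065,0.235,0,30,-0.008,-0.15,0.2,0.078,0.28,0,30,-0.01,-0.2,0.25,0.09,0.325,0,30,-0.014,-0.25,0.3,0.1,0.37,0,30,-0.017,-0.3,0.35,0.115,0.415,0,30,-0.018,-0.32,0.38,0.125,0.455,0,30,-0.019,-0.336,0.395,0.135,0.49,0,30,-0.019,-0.336,0.395,0.144,0.515,-0.01,30,-0.019,-0.336,0.395,0.144,0.522,-0.022,30,-0.019,-0.336,0.395,0.144,0.522,-0.022,30,-0.019,-0.336,0.395,0.144,0.522,-0.022,30],
)

```text
clock: 4.9
position: [0.5384, 0.181, 0.3315]
ee_rot: [2.706, 1.206, 0.771]
force: [-0.1, 0.2, -3.8]
width: 0.431
gripper_force: 59.9
```

Run:
```python
from h import *
s=sensors.observe();print(s["clock"],s["joints"].round(3),s["position"],s["force"])
print(delta(*goal(.045)))
t=optics.get_image("top");sc=optics.get_image("scene")
c=lambda i,x,y:cv2.resize(i[y:y+120,x:x+80],(400,600),interpolation=cv2.INTER_CUBIC)
o=np.hstack([c(t,190,140),c(sc,360,230)])
cv2.imwrite("pics/c3.png",o)
# expected spigot end, stub etc
P,M=s["position"],R.from_rotvec(s["ee_rot"]).as_matrix()
L=lambda x,y,z:P+M@np.array([-x,y,-(z-.066)])
for n,q in(("spigot",(0,0,0)),("pin-",(-.03,0,.016)),("pin+",(.03,0,.016)),("knob",(0,0,.098)),("flange-",(-.036,0,.042)),("fl y",(0,.036,.042)),("fl -y",(0,-.036,.042))): print(n,proj("top",L(*q)).round(1),proj("scene",L(*q)).round(1))
```

```text
4.9 [ 0.081  0.061 -0.585  1.983  0.257  0.618 -1.4  ] [0.53836013 0.18102431 0.33153541] [-0.06896123  0.23323117 -3.8468254 ]
(array([ 0.0008, -0.005 , -0.0001]), array([0.0021, 0.0006, 0.0041]))
spigot [[226.8 199.8]] [[405.1 284.7]]
pin- [[216.6 194.3]] [[414.5 284.7]]
pin+ [[236.6 209.8]] [[398.4 270. ]]
knob [[226.1 215. ]] [[413. 237.]]
flange- [[214.2 196.6]] [[418.5 273.5]]
fl y [[236.5 194.8]] [[391.3 266.7]]
fl -y [[216.6 217.1]] [[425.  262.8]]
```

View pics/c3.png

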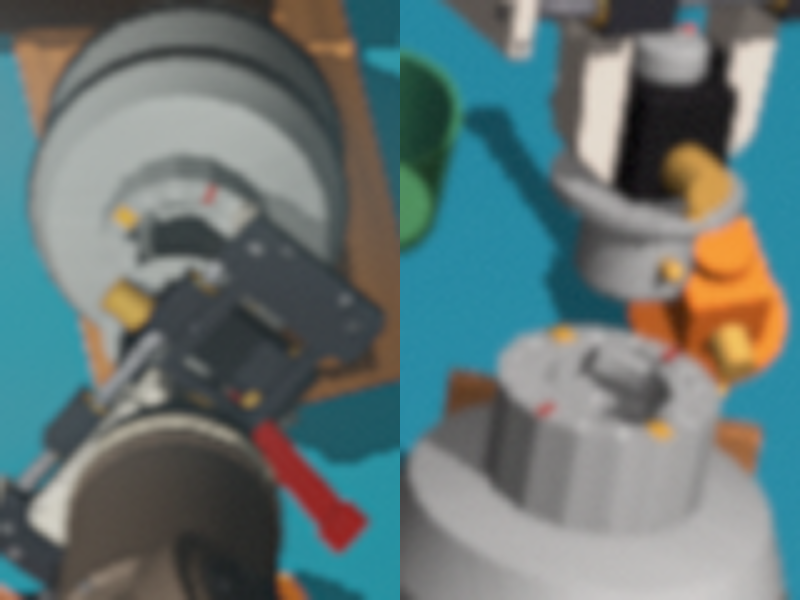

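The brass pin tip shows at scene (414,284) where I predicted (414.5,284.7), so the tap sits true in the grip and above the bore. Lowering to 5 mm above the rim with the small correction.

Emit:
arm_command(
  deltas=[0,-0.002,0,0.005,0.001,-0.003,30,0,-0.005,0,0.009,0.002,-0.01,30,0,-0.005,0,0.013,0.003,-0.017,30,0,-0.005,0,0.017,0.0045,-0.024,30,0,-0.005,0,0.0214,0.0057,-0.0305,30,0,-0.005,0,0.0214,0.0057,-0.0305,30,0,-0.005,0,0.0214,0.0057,-0.0305,30],
)

```text
clock: 5.7
position: [0.5609, 0.1879, 0.3029]
ee_rot: [2.699, 1.204, 0.787]
force: [0.3, -0.2, -4.9]
width: 0.435
gripper_force: 59.9
```

```bash
cat >> h.py <<'E'
def st():
    s=sensors.observe();P,M=s["position"],R.from_rotvec(s["ee_rot"]).as_matrix()
    sp=NR.T@(P+M[:,2]*.066-NP); x=NR.T@M
    print("t",s["clock"],"j",s["joints"].round(2),"spigot in neck mm",(sp*1e3).round(1),"turn cw",np.degrees(-np.arctan2(x[1,0],x[0,0])).round(1),"tilt",np.degrees(np.arccos(-x[2,2])).round(1),"F neck",(NR.T@s["force"]).round(1),"M neck",(NR.T@s["ft_torque"]).round(2),s["width"].round(3))
E
python3 - <<'E'
from h import *
st();print(delta(*goal(.005)),delta(*goal(-.015)),delta(*goal(-.03)))
E
```

```text
Traceback (most recent call last):
  File "h.py", line 25, in st
    print("t",s["clock"],"j",s["joints"].round(2),"spigot in neck mm",(sp*1e3).round(1),"turn cw",np.degrees(-np.arctan2(x[1,0],x[0,0])).round(1),"tilt",np.degrees(np.arccos(-x[2,2])).round(1),"F neck",(NR.T@s["force"]).round(1),"M neck",(NR.T@s["ft_torque"]).round(2),s["width"].round(3))
                                                                                                                                                                                                                                                                             ^^^^^^^^^^^^^^^^
AttributeError: 'float' object has no attribute 'round'
```

```bash
sed -i 's/s\["width"\].round(3)/round(s["width"],3)/' h.py
python3 - <<'E'
from h import *
st();print(delta(*goal(.005)),delta(*goal(-.015)),delta(*goal(-.03)))
E
```

```text
t 5.7 j [ 0.04  0.13 -0.57  2.    0.37  0.55 -1.51] spigot in neck mm [ 2.5 -0.6  6. ] turn cw -0.0 tilt 0.2 F neck [-2.   1.  -4.3] M neck [0.61 0.97 0.02] 0.435
(array([-0.0001,  0.0022, -0.0003]), array([-0.0011, -0.0012, -0.0019])) (array([-0.0001,  0.0022, -0.0003]), array([ 0.0085,  0.0013, -0.0193])) (array([-0.0001,  0.0022, -0.0003]), array([ 0.0158,  0.0033, -0.0323]))
```

Joint 7 would end too close to its range limit this way round. Either pin may go in either gap, so I'll back out and make a half turn the other way.

Emit:
arm_command(
  deltas=[0,0,0,-0.01,-0.003,0.018,30,0,0,0,-0.0205,-0.0062,0.033,30,-0.0387,-0.0102,0.0693,-0.0205,-0.0062,0.033,30,-0.082,-0.022,0.147,-0.0205,-0.0062,0.033,30,-0.125,-0.033,0.225,-0.0205,-0.0062,0.033,30,-0.169,-0.045,0.303,-0.0205,-0.0062,0.033,30,-0.213,-0.056,0.381,-0.0205,-0.0062,0.033,30,-0.256,-0.068,0.459,-0.0205,-0.0062,0.033,30,-0.3,-0.079,0.537,-0.0205,-0.0062,0.033,30,-0.343,-0.091,0.615,-0.0205,-0.0062,0.033,30,-0.387,-0.102,0.693,-0.0205,-0.0062,0.033,30,-0.43,-0.114,0.771,-0.0205,-0.0062,0.033,30,-0.4833,-0.128,0.866,-0.0205,-0.0062,0.033,30,-0.4833,-0.128,0.866,-0.0205,-0.0062,0.033,30],
)

```text
clock: 7.1
position: [0.5404, 0.1816, 0.3367]
ee_rot: [0.955, 2.51, 0.425]
force: [0.2, -1.4, -5.5]
width: 0.433
gripper_force: 59.9
```

Emit:
arm_command(
  deltas=[-0.0387,-0.0102,0.0693,0,0,0,30,-0.082,-0.022,0.147,0,0,0,30,-0.125,-0.033,0.225,0,0,0,30,-0.169,-0.045,0.303,0,0,0,30,-0.213,-0.056,0.381,0,0,0,30,-0.256,-0.068,0.459,0,0,0,30,-0.3,-0.079,0.537,0,0,0,30,-0.343,-0.091,0.615,0,0,0,30,-0.387,-0.102,0.693,0,0,0,30,-0.43,-0.114,0.771,0,0,0,30,-0.4833,-0.128,0.866,0,0,0,30,-0.4833,-0.128,0.866,0,0,0,30,-0.4833,-0.128,0.866,0,0,0,30],
)

```text
clock: 8.4
position: [0.5404, 0.1815, 0.3364]
ee_rot: [-1.064, 2.401, -0.109]
force: [0.5, 0.1, -5.8]
width: 0.432
gripper_force: 59.9
```

```bash
cat >> h.py <<'E'
_g=goal
def goal(d,turn=0): return _g(d,turn+180)
E
python3 - <<'E'
from h import *
st();print(delta(*goal(.045)),delta(*goal(.005)))
s=sensors.observe()
t=optics.get_image("top");sc=optics.get_image("scene")
c=lambda i,x,y:cv2.resize(i[y:y+120,x:x+80],(400,600),interpolation=cv2.INTER_CUBIC)
cv2.imwrite("pics/c4.png",np.hstack([c(t,190,140),c(sc,360,230)]))
P,M=s["position"],R.from_rotvec(s["ee_rot"]).as_matrix()
L=lambda x,y,z:P+M@np.array([-x,y,-(z-.066)])
for n,q in(("spigot",(0,0,0)),("pin-",(-.03,0,.016)),("pin+",(.03,0,.016)),("knob",(0,0,.098)),("fl y",(0,.036,.042)),("fl -y",(0,-.036,.042))): print(n,(proj("scene",L(*q))*5-[1400,1150]+2).round(1))
E
```

```text
t 8.4 j [ 0.34  0.09 -0.86  1.96  0.32  0.64  1.69] spigot in neck mm [ 0.1 -0.1 45.7] turn cw -179.7 tilt 0.2 F neck [-2.1  1.3 -5.2] M neck [ 0.63  0.83 -0.1 ] 0.432
(array([-0.0011, -0.0027,  0.0024]), array([ 0.    ,  0.0001, -0.0008])) (array([-0.0011, -0.0027,  0.0024]), array([ 0.0193,  0.0052, -0.0354]))
spigot [[627.7 273.6]]
pin- [[594.7 199.7]]
pin+ [[675.2 273. ]]
knob [[667.9  33.2]]
fl y [[728.3 163.6]]
fl -y [[558.7 182.1]]
```

View pics/c4.png

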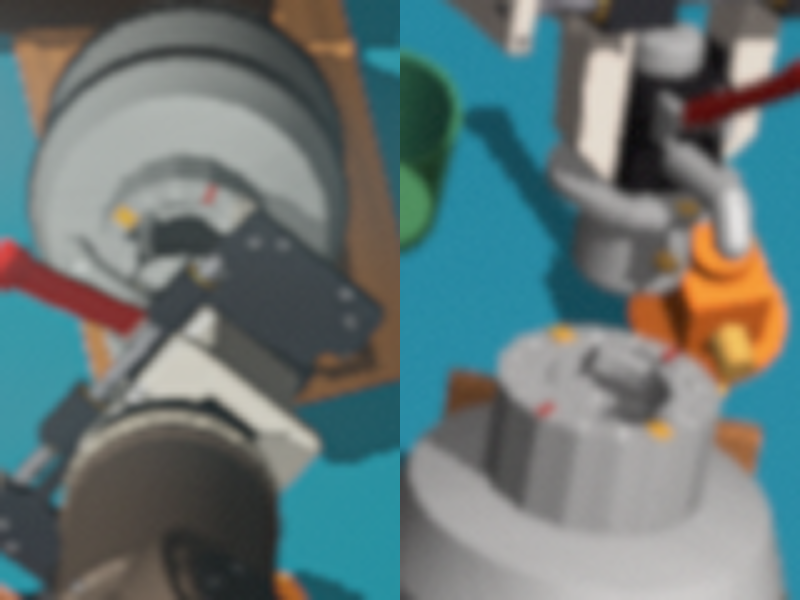

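The lever is now on the far side and joint 7 has ample range. The pin shows at crop (665,262) against a predicted (675,273), about 2 px off. Going down to just above the rim for a close look.

Emit:
arm_command(
  deltas=[0,0,0,0.004,0.001,-0.008,30,-0.001,-0.003,0.002,0.009,0.0025,-0.016,30,-0.001,-0.003,0.002,0.013,0.0035,-0.024,30,-0.001,-0.003,0.002,0.0185,0.005,-0.034,30,-0.001,-0.003,0.002,0.0185,0.005,-0.034,30,-0.001,-0.003,0.002,0.0185,0.005,-0.034,30],
)

```text
clock: 9.1
position: [0.5588, 0.1868, 0.3023]
ee_rot: [-1.071, 2.394, -0.113]
force: [-0.1, -0.4, -4.7]
width: 0.434
gripper_force: 59.9
```

Run:
```python
from h import *
st();print(delta(*goal(.005)))
s=sensors.observe();sc=optics.get_image("scene")
i=cv2.resize(sc[260:330,370:450],(800,700),interpolation=cv2.INTER_CUBIC)[:600]
P,M=s["position"],R.from_rotvec(s["ee_rot"]).as_matrix()
L=lambda q:P+M@np.array([-q[0],q[1],-(q[2]-.066)])
pp=lambda q:((proj("scene",q)-[370,260])*10+4.5).astype(int)
a=np.linspace(0,2*np.pi,60)
def ring(r,z,c): cv2.polylines(i,[pp([L((r*np.cos(t),r*np.sin(t),z)) for t in a])],True,c,1)
ring(.022,.004,(0,255,0));ring(.036,.036,(0,255,0));ring(.036,.042,(0,255,0));cv2.circle(i,tuple(map(int,pp(L((.03,0,.016)))[0])),6,(255,0,255),1)
for r in(.042,.024): cv2.polylines(i,[pp([NP+NR@np.array([r*np.cos(t),r*np.sin(t),0]) for t in a])],True,(255,0,0),1)
cv2.imwrite("pics/c5.png",i)
```

```text
t 9.1 j [ 0.27  0.16 -0.82  1.99  0.47  0.58  1.56] spigot in neck mm [0.  0.4 6.6] turn cw 179.8 tilt 0.0 F neck [-2.3  1.1 -4. ] M neck [ 0.67  0.8  -0.06] 0.434
(array([ 0.0008,  0.0001, -0.0018]), array([ 0.001 , -0.0001, -0.0013]))
```

View pics/c5.png

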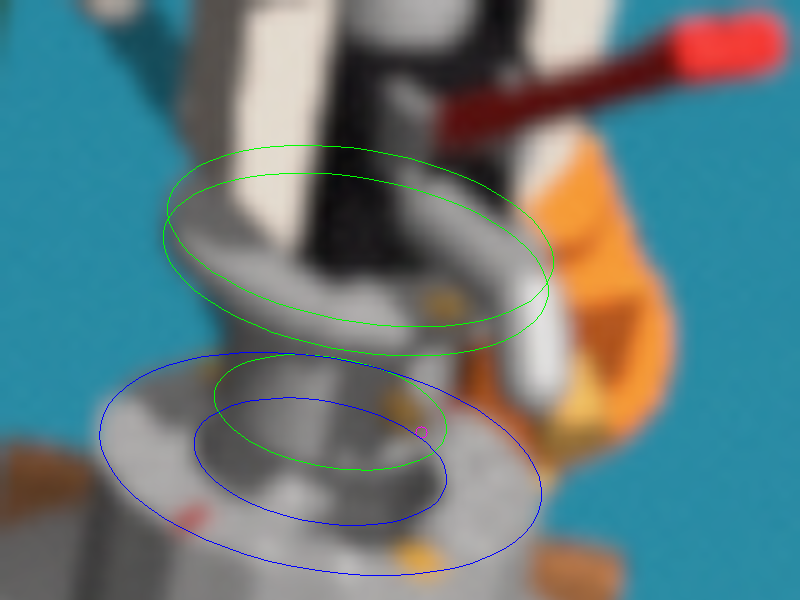

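The tap's outline follows the predicted rings within 1–2 px: flange left at (175,240), pin at (405,408). The rim ellipse also fits, so it's within the chamfer's reach. Inserting part way.

Emit:
arm_command(
  deltas=[0,0,0,0.003,0.001,-0.005,30,0.001,0,-0.002,0.006,0.0013,-0.01,30,0.001,0,-0.002,0.008,0.002,-0.014,30,0.001,0,-0.002,0.0107,0.0025,-0.0186,30,0.001,0,-0.002,0.0107,0.0025,-0.0186,30,0.001,0,-0.002,0.0107,0.0025,-0.0186,30],
)

```text
clock: 9.75
position: [0.5704, 0.1894, 0.2839]
ee_rot: [-1.068, 2.393, -0.112]
force: [4.9, 1.5, -4.6]
width: 0.433
gripper_force: 59.9
```

Run:
```python
from h import *
st();print(delta(*goal(-.015)),delta(*goal(-.03)))
```

```text
t 9.75 j [ 0.22  0.21 -0.79  1.99  0.55  0.55  1.49] spigot in neck mm [  0.8  -0.6 -15.3] turn cw 179.9 tilt 0.1 F neck [ 1.9 -1.  -6.6] M neck [-0.02 -0.27 -0.08] 0.433
(array([-0.0002,  0.0011, -0.0006]), array([-0.0009, -0.0002, -0.0002])) (array([-0.0002,  0.0011, -0.0006]), array([ 0.0063,  0.0017, -0.0132]))
```

Emit:
arm_command(
  deltas=[0,0,0,0.002,0.0005,-0.0045,30,0,0.001,0,0.004,0.001,-0.009,30,0,0.001,0,0.0066,0.0016,-0.0132,30,0,0.001,0,0.0066,0.0016,-0.0132,30,0,0.001,0,0.0066,0.0016,-0.0132,30],
)

```text
clock: 10.25
position: [0.5775, 0.1912, 0.271]
ee_rot: [-1.068, 2.394, -0.111]
force: [9.1, 2.8, -2.4]
width: 0.433
gripper_force: 59.9
```

Run:
```python
from h import *
st();print(delta(*goal(-.03)),delta(*goal(-.033)))
```

```text
t 10.25 j [ 0.19  0.23 -0.77  2.    0.6   0.53  1.44] spigot in neck mm [  0.7  -0.6 -30.1] turn cw 180.0 tilt 0.1 F neck [ 6.1 -3.5 -6.9] M neck [-0.7  -1.35 -0.06] 0.433
(array([-0.0005,  0.0007, -0.0007]), array([-0.0008, -0.    , -0.0003])) (array([-0.0005,  0.0007, -0.0007]), array([ 0.0007,  0.0003, -0.0029]))
```

Emit:
arm_command(
  deltas=[0,0,0,0.0009,0.0004,0.0006,30,0,0,0,0.0014,0.0005,-0.0003,30,0,0,0,0.0019,0.0006,-0.0012,30,0,0,0,0.0028,0.0009,-0.0029,30,0,0,0,0.0028,0.0009,-0.0029,30],
)

```text
clock: 10.75
position: [0.5793, 0.1918, 0.2681]
ee_rot: [-1.069, 2.395, -0.113]
force: [-0.8, -0.0, 7.1]
width: 0.43
gripper_force: 60.0
```

Run:
```python
from h import *
st()
```

```text
t 10.75 j [ 0.18  0.24 -0.76  2.    0.61  0.53  1.43] spigot in neck mm [  0.8  -0.6 -33.5] turn cw 179.9 tilt 0.0 F neck [ 2.5 -1.4  6.6] M neck [-0.28 -0.19 -0.11] 0.43
```

The spigot is on the seal with about 11 N axial and only small side forces. Turning clockwise 30° first.

Emit:
arm_command(
  deltas=[0.0322,0.0085,-0.0577,0,0,0,30,0.0644,0.0171,-0.1155,0,0,0,30,0.0967,0.0256,-0.1732,0,0,0,30,0.1289,0.0341,-0.2309,0.0001,0,-0.0002,30,0.161,0.0427,-0.289,0.0002,0,-0.0003,30,0.161,0.0427,-0.289,0.0002,0,-0.0003,30],
)

```text
clock: 11.35
position: [0.5797, 0.1914, 0.2682]
ee_rot: [-0.406, 2.588, 0.071]
force: [-1.5, -1.4, 9.1]
width: 0.434
gripper_force: 60.0
```

Run:
```python
from h import *
st()
```

```text
t 11.35 j [ 0.09  0.22 -0.65  2.    0.55  0.51  0.95] spigot in neck mm [  0.8  -1.2 -33.6] turn cw -149.8 tilt 0.1 F neck [ 2.  -2.4  8.8] M neck [-0.59  0.16 -0.12] 0.434
```

Emit:
arm_command(
  deltas=[0.0322,0.0085,-0.0577,0.0001,0,-0.0002,30,0.0644,0.0171,-0.1155,0.0002,0,-0.0003,30,0.0967,0.0256,-0.1732,0.0003,0,-0.0005,30,0.1289,0.0341,-0.2309,0.0004,0.0001,-0.0007,30,0.161,0.0427,-0.289,0.0005,0.0001,-0.0009,30,0.185,0.049,-0.332,0.0005,0.0001,-0.0009,30,0.2,0.053,-0.359,0.0005,0.0001,-0.0009,30,0.2,0.053,-0.359,0.0005,0.0001,-0.0009,30],
)

```text
clock: 12.15
position: [0.5801, 0.1909, 0.2672]
ee_rot: [0.445, 2.611, 0.293]
force: [-3.1, -4.5, 11.4]
width: 0.433
gripper_force: 60.0
```

Run:
```python
from h import *
st()
```

```text
t 12.15 j [-0.02  0.2  -0.52  2.01  0.48  0.49  0.36] spigot in neck mm [  0.2  -1.6 -34.6] turn cw -112.7 tilt 0.1 F neck [-0.1 -4.1 11.9] M neck [-0.81  0.44  0.22] 0.433
```

Emit:
arm_command(
  deltas=[0.0107,0.0028,-0.0192,0,0,0,30,0.0215,0.0057,-0.0385,0,0,0,30,0.0215,0.0057,-0.0385,0,0,0,30,0.0215,0.0057,-0.0385,0,0,0,30],
)

```text
clock: 12.55
position: [0.5801, 0.1908, 0.2673]
ee_rot: [0.531, 2.6, 0.314]
force: [-3.3, -5.7, 11.3]
width: 0.431
gripper_force: 60.5
```

Run:
```python
from h import *
st()
s=sensors.observe();sc=optics.get_image("scene");t=optics.get_image("top")
c=lambda i,x,y:cv2.resize(i[y:y+75,x:x+50],(400,600),interpolation=cv2.INTER_CUBIC)
cv2.imwrite("pics/c6.png",np.hstack([c(t,205,145),c(sc,380,255)]))
```

```text
t 12.55 j [-0.03  0.2  -0.5   2.01  0.47  0.49  0.3 ] spigot in neck mm [  0.1  -1.7 -34.5] turn cw -108.9 tilt 0.1 F neck [-1.2 -4.8 12.1] M neck [-1.05  0.61  1.7 ] 0.431
```

View pics/c6.png

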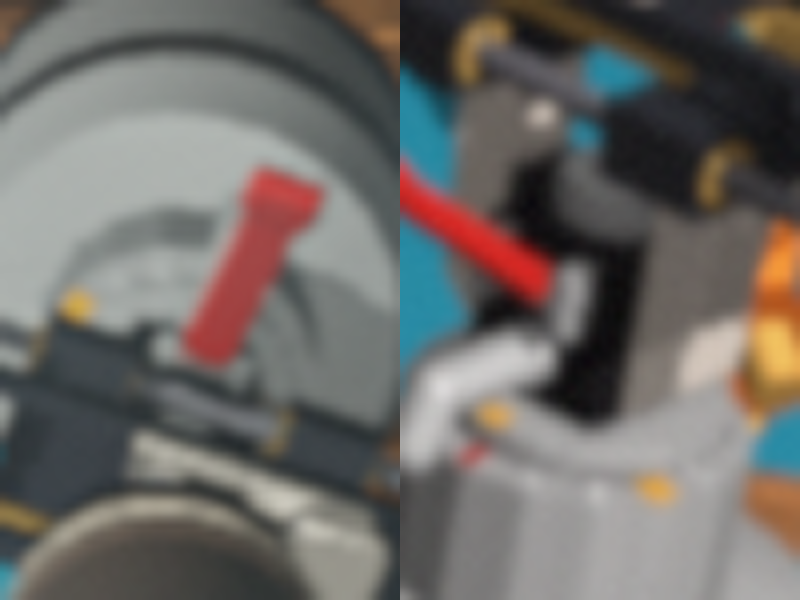

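The torque jumped to 1.7 N m, so the pins are on the stop. The flange's yellow mark at (493,415) sits right above the red mark at (472,455). Opening, backing off along the axis and closing the fingers.

Emit:
arm_command(
  deltas=[0,0,0,0,0,0,91,0,0,0,0,0,0,91,0,0,0,0,0,0,91,0,0,0,0,0,0,91,0,0,0,0,0,0,91,0,0,0,-0.01,-0.0026,0.0173,91,0,0,0,-0.02,-0.005,0.035,91,0,0,0,-0.032,-0.0085,0.058,91,0,0,0,-0.048,-0.0128,0.087,30,0,0,0,-0.048,-0.0128,0.087,0,0,0,0,-0.048,-0.0128,0.087,0,0,0,0,-0.048,-0.0128,0.087,0],
)

```text
clock: 13.85
position: [0.5316, 0.1785, 0.3524]
ee_rot: [0.535, 2.603, 0.316]
force: [0.2, -0.4, -0.4]
width: 0.696
gripper_force: 0.0
```

```bash
cat >> h.py <<'E'
def tip(x,z,turn=67):
    a=-np.radians(turn);return NP+NR@np.array([x*np.cos(a),x*np.sin(a),z-.0323])+.019*NR[:,2]
E
python3 - <<'E'
from h import *
s=sensors.observe();st();t=optics.get_image("top");sc=optics.get_image("scene")
print((tip(.09,.165)-s["position"]).round(4),(tip(.093,.110)-tip(.09,.165)).round(4),(tip(.098,.081)-tip(.09,.165)).round(4))
c=lambda i,x,y:cv2.resize(i[y:y+90,x:x+60],(400,600),interpolation=cv2.INTER_CUBIC)
cv2.imwrite("pics/c7.png",np.hstack([c(t,200,130),c(sc,370,245)]))
NPt=NP-.0323*NR[:,2]
for q in((.090,.130),(0,.098)): print(proj("top",tip(*q)-.019*NR[:,2]),proj("scene",tip(*q)-.019*NR[:,2]))
E
```

```text
t 13.85 j [ 0.09  0.02 -0.58  1.97  0.21  0.66  0.55] spigot in neck mm [-0.3 -0.7 64.2] turn cw -108.7 tilt 0.1 F neck [-0.4 -0.4 -0.4] M neck [0.28 0.35 0.  ] 0.696
[ 0.0646 -0.0339  0.0559] [ 0.0291  0.006  -0.0464] [ 0.0473  0.0079 -0.0694]
[[237.2296715  170.51233087]] [[378.38797733 272.20441695]]
[[226.1168647 201.5517719]] [[406.75011035 274.75405385]]
```

View pics/c7.png

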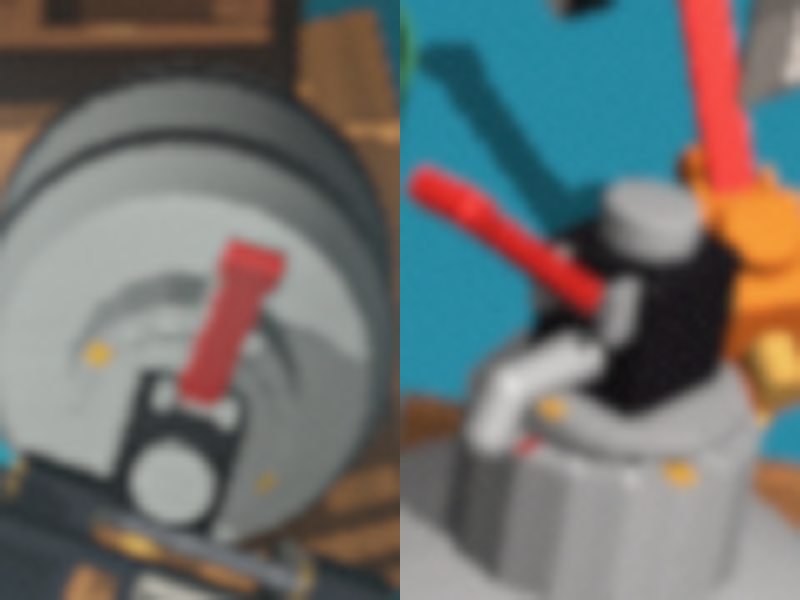

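The knob at top (226,202) and lever pad at (237.5,169.3) match the 67° prediction. Moving over the lever pad with the fingers shut.

Emit:
arm_command(
  deltas=[0,0,0,-0.005,-0.001,0.02,0,0,0,0,-0.005,-0.001,0.035,0,0,0,0,0.02,-0.012,0.045,0,0,0,0,0.045,-0.024,0.053,0,0,0,0,0.0646,-0.0339,0.0559,0,0,0,0,0.0646,-0.0339,0.0559,0,0,0,0,0.0646,-0.0339,0.0559,0],
)

```text
clock: 14.65
position: [0.5963, 0.1449, 0.4078]
ee_rot: [0.536, 2.604, 0.317]
force: [-0.3, 1.1, 0.0]
width: 0.021
gripper_force: 0.0
```

Run:
```python
from h import *
s=sensors.observe();st();p=s["position"]
for q in((.09,.165),(.091,.14),(.092,.125),(.094,.11),(.096,.095),(.098,.083),(.098,.078)): print(q,(tip(*q)-p).round(4))
```

```text
t 14.65 j [ 0.14  0.08 -0.52  1.77  0.14  0.79  0.72] spigot in neck mm [ 35.1 -82.3  85.2] turn cw -108.7 tilt 0.2 F neck [0.6 1.  0. ] M neck [ 0.26  0.35 -0.01] 0.021
(0.09, 0.165) [-0.     -0.0004  0.0005]
(0.091, 0.14) [ 0.0129  0.0025 -0.0208]
(0.092, 0.125) [ 0.021   0.004  -0.0333]
(0.094, 0.11) [ 0.0299  0.0053 -0.0455]
(0.096, 0.095) [ 0.0388  0.0065 -0.0577]
(0.098, 0.083) [ 0.0463  0.0073 -0.0672]
(0.098, 0.078) [ 0.0487  0.0079 -0.0716]
```

Emit:
arm_command(
  deltas=[0,0,0,0.0065,0.0012,-0.01,0,0,0,0,0.0129,0.0025,-0.0208,0,0,0,0,0.017,0.0032,-0.027,0,0,0,0,0.021,0.004,-0.0333,0,0,0,0,0.0255,0.0046,-0.0395,0,0,0,0,0.03,0.0053,-0.0455,0,0,0,0,0.0345,0.0059,-0.0516,0,0,0,0,0.0388,0.0065,-0.0577,0,0,0,0,0.0425,0.0069,-0.0625,0,0,0,0,0.0463,0.0073,-0.0672,0,0,0,0,0.0463,0.0073,-0.0672,0],
)

```text
clock: 15.75
position: [0.6426, 0.1522, 0.3408]
ee_rot: [0.535, 2.603, 0.316]
force: [-0.4, -0.1, -0.4]
width: 0.006
gripper_force: 0.0
```

Run:
```python
from h import *
s=sensors.observe();st();p=s["position"]
for q in((.098,.083),(.098,.080),(.098,.077)): print(q,(tip(*q)-p).round(4))
```

```text
t 15.75 j [ 0.08  0.21 -0.5   1.8   0.26  0.65  0.62] spigot in neck mm [ 38.3 -90.2   3.9] turn cw -108.7 tilt 0.1 F neck [-0.5  0.4 -0.2] M neck [ 0.23  0.34 -0.  ] 0.006
(0.098, 0.083) [-0.      0.0001 -0.0002]
(0.098, 0.08) [ 0.0014  0.0004 -0.0028]
(0.098, 0.077) [ 0.0029  0.0008 -0.0054]
```

There's no contact force, so I'm checking whether the lever followed.

Run:
```python
from h import *
t=optics.get_image("top");sc=optics.get_image("scene")
c=lambda i,x,y:cv2.resize(i[y:y+90,x:x+60],(400,600),interpolation=cv2.INTER_CUBIC)
cv2.imwrite("pics/c8.png",np.hstack([c(t,200,120),c(sc,360,235)]))
```

```text
(no output)
```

View pics/c8.png

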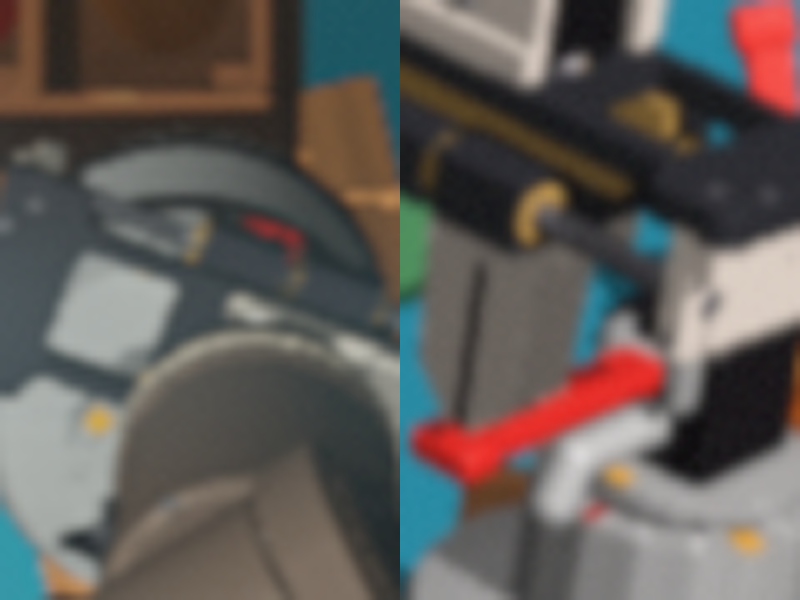

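The lever has followed: its pad is down at crop (455,450), nearly parallel to the flange. Pressing the last few mm to its stop.

Emit:
arm_command(
  deltas=[0,0,0,0.0014,0.0004,-0.0028,0,0,0,0,0.0029,0.0008,-0.0054,0,0,0,0,0.0029,0.0008,-0.0054,0],
)

```text
clock: 16.15
position: [0.6467, 0.1529, 0.3381]
ee_rot: [0.534, 2.598, 0.318]
force: [0.7, -0.8, 5.4]
width: 0.004
gripper_force: 2.4
```

```bash
python3 -c "
from h import *
st()"
```

```text
t 16.15 j [ 0.08  0.22 -0.49  1.8   0.27  0.64  0.62] spigot in neck mm [ 40.2 -92.   -0.6] turn cw -108.7 tilt 0.1 F neck [ 2.1 -2.5  4.4] M neck [-0.36  0.07  0.02] 0.004
```

Emit:
arm_command(
  deltas=[0,0,0,0.001,0.0003,-0.0018,0,0,0,0,0.002,0.0005,-0.0035,0,0,0,0,0.002,0.0005,-0.0035,0],
)

```text
clock: 16.45
position: [0.6497, 0.1531, 0.336]
ee_rot: [0.535, 2.595, 0.319]
force: [0.1, -2.8, 9.5]
width: 0.004
gripper_force: 3.8
```

```bash
python3 -c "
from h import *
st()"
```

```text
t 16.45 j [ 0.08  0.22 -0.49  1.8   0.28  0.64  0.61] spigot in neck mm [ 41.2 -93.4  -3.9] turn cw -108.7 tilt 0.3 F neck [ 2.  -4.6  8.5] M neck [-0.96 -0.19 -0.03] 0.004
```

The force rises only slowly; backing off to look before pressing harder.

Emit:
arm_command(
  deltas=[0,0,0,-0.01,-0.0026,0.0173,0,0,0,0,-0.025,-0.0066,0.045,0,0,0,0,-0.045,-0.012,0.08,0,0,0,0,-0.07,-0.017,0.12,0,0,0,0,-0.1,-0.017,0.15,0,0,0,0,-0.15,-0.017,0.16,0,0,0,0,-0.15,-0.017,0.16,0],
)

```text
clock: 17.15
position: [0.4937, 0.1384, 0.4968]
ee_rot: [0.529, 2.597, 0.317]
force: [0.3, -0.3, 0.8]
width: 0.005
gripper_force: 0.0
```

Run:
```python
from h import *
st();t=optics.get_image("top");sc=optics.get_image("scene")
c=lambda i,x,y:cv2.resize(i[y:y+90,x:x+60],(400,600),interpolation=cv2.INTER_CUBIC)
o=np.hstack([c(t,200,130),c(sc,360,245)])
NZ=NR[:,2]
q=lambda x,z,turn=67:tip(x,z,turn)-.019*NZ
for (x,z,c2) in((.11,.081,(0,255,0)),(.0,.098,(0,255,0)),(.026+.084*np.cos(.2)-.005*np.sin(.2),.081+.084*np.sin(.2),(255,0,0))):
    a=(proj("top",q(x,z))[0]-[200,130])*6.667+3;b=(proj("scene",q(x,z))[0]-[360,245])*6.667+3
    cv2.circle(o,(int(a[0]),int(a[1])),5,c2,1);cv2.circle(o,(int(b[0])+400,int(b[1])),5,c2,1)
cv2.imwrite("pics/c9.png",o)
```

```text
t 17.15 j [ 0.2  -0.15 -0.52  1.76 -0.05  0.99  0.85] spigot in neck mm [ 10.6 -42.5 212.7] turn cw -108.9 tilt 0.3 F neck [ 0.3 -0.6  0.6] M neck [0.25 0.39 0.03] 0.005
```

View pics/c9.png

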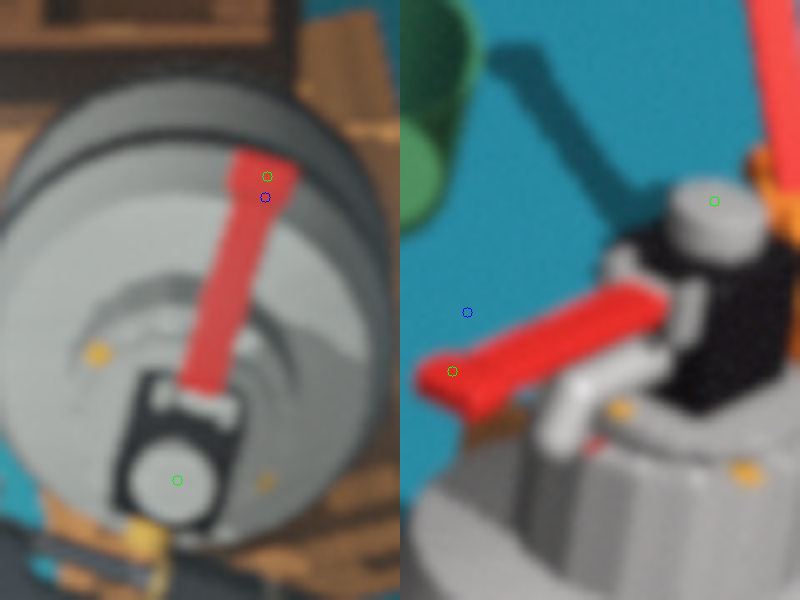

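The lever pad lies on the fully-down prediction: green circle at top (267,176), and at scene (452,371) against a pad seen at about (455,380). The tap is square, its mark still stands over the red stop mark, and the gripper is clear. Handing in.

```bash
python3 -c "
from cell import arm
print(arm.sign_off())"
```

```text
the job is handed in; nothing more can be done
None
```

The tap is fitted in the keg's neck and turned to the stop, with the red lever pressed fully down and the gripper clear; I handed the job in at about 17 s of the 58 s, and the sign-off gave no verdict.

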